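# Lock the weaving turntable

## Task

Lock the weaving turntable so that the basket on it can be rapped down: lean lightly on the red thumb plate and turn the table by it, either way, until the lock bolt drops into one of the index notches you feel for, and push the bolt fully home against its spring. Holding it down, slide the brass keeper outward (away from the mould) as far as it goes, so that the bolt stays trapped when you let go. Use a light hand (never more than 30 N on the lock), and leave the tools and other things where they lie.

Things in the scene. Friction and masses are not known exactly. Their poses are not given: they have to be found in the camera images.
- turntable_axis (a point): Vertical axis of the wooden turntable disc (radius 122 mm, with a mould and started basket on it, radius 77 mm, up to 165 mm above the bench), at the disc's top face, 52 mm above the bench. Axes turn with the disc: z up, -x points radially out to the lock bolt. The disc turns against a steady rub of about 2 N felt at the bolt. Its stand is screwed down, board 360 x 470 mm.
- thumb_plate (a point): Centre of the top of the red thumb plate, the 41 x 41 mm square head of the lock bolt, 160 mm from the turntable axis; axes as turntable_axis (-x radially outward, z up). Top 68 mm above the bench when up, 64 mm when the pin rests on the ring, 56 mm fully home. Bolt and keeper sit on a bracket of the turntable and turn with it.
- pin_tip (a point): Tip of the bolt's round-nosed pin (11 mm), 36 mm below thumb_plate. Under it a fixed steel index ring has notches 14.5 mm wide every 30 degrees (84 mm of arc), at an unmeasured angle; there is one within 27 degrees whichever way you turn. Between notches the pin strikes the ring's flat top after 4 mm of travel; over a notch it goes on down, its round nose centring itself.
- keeper_edge (a point): Middle of the inner top edge of the brass keeper's outer wall, 73.5 mm above the bench; 22 mm outward of the thumb plate's centre when open. The keeper's 44 x 44 mm window surrounds the thumb plate, with 3 mm walls on both flanks and the outer side, 12 mm above its plate (none towards the mould). Axes as turntable_axis.
- keeper_plate (a point): Top of the keeper's flat plate (4 mm thick) on the mould side of the window, 61.5 mm above the bench, 37 mm inward of the thumb plate's centre when open. Shut fingertips fit inside the window's walls, on the thumb plate: they can push a flank wall sideways to turn the table, and the outer wall outward to slide the keeper, while pressing.
- lock_bolt (a joint): Bolt's travel down, m: 0 = up, 0.004 = pin on the ring between notches, 0.012 = fully home in a notch. Its spring pushes up with about 4 N at 0 and 10 N at home (0.5 N per mm), so it jumps up when let go unless the keeper traps it; trapped it rests at about 0.0105.
- keeper (a joint): How far the keeper is slid outward (away from the mould), m: 0 = open, 0.015 = shut. Friction about 1.5 N. Its plate is blocked by the thumb plate until the bolt is down 10.5 mm or more; then it slides over the thumb plate's mould-side edge and traps it.
- bodkin: Bystander: bodkin with wooden handle, 210 mm, lying on the stand's board at its left side. Origin at the underside, middle.
- rapping_iron: Bystander: flat iron bar, 200 mm, lying on the stand's board at its right side. Origin at the underside, middle.
- secateurs: Bystander: green-handled secateurs, 200 mm, 16 mm high. Origin underneath at the pivot.
- mug: Bystander: blue mug, 80 mm wide, 95 mm high. Origin under its centre.
- mould_low: Bystander: turned wooden mould, 116 mm wide, 50 mm high. Origin under its centre.
- mould_cap: Bystander: wooden mould cap, 100 mm wide, 24 mm high. Origin under its centre.
- oil_bottle: Bystander: amber oil bottle, 60 mm wide, 160 mm high. Origin under its centre.
- beetle: Bystander: wooden mallet lying on its side, head 64 mm across and 100 mm long, handle 165 mm. Origin on the bench under the head's centre.

How it is judged (in metres and radians):
On the way, in this order (a step that is already met when the one before it is completed fails the run):
1. the lock bolt is pushed home in an index notch (value of joint lock_bolt above 0.0102 m), for 0.05 s.
2. the keeper is slid shut over the bolt (value of joint keeper above 0.012 m and value of joint lock_bolt above 0.0095 m), for 0.2 s.
At the end, for the whole second after the job is handed in: The bolt is down in a notch (at least 9.5 of its 12 mm) and stays there by itself, trapped by the keeper, which is slid at least 12 of its 15 mm; both at rest (all of step 2 and velocity of joint each of lock_bolt, keeper below 0.01 m/s); the robot touches nothing.
It fails at once if the lock forced: more than 30 N on the bolt or the keeper (contact force between the arm and lock_bolt above 30 N or contact force between the arm and keeper above 30 N).
It fails at once if a bystander moved by more than 20 mm (distance of any of bodkin, rapping_iron, secateurs, mug, mould_low, mould_cap, oil_bottle, beetle from where it was at the start of the episode above 0.02 m).
It also fails if it takes over 64 s, if anything falls off the work surface, if the arm or the gripper's body presses on something with over 40 N, if the wrist force passes 120 N, or if a joint passes its speed limit or range.

## Robot

A 6-joint arm with a two-finger parallel gripper is mounted at the origin on the work surface. World frame = base frame: x ahead of the robot, y to its left, z up, the work surface at z = 0. Lengths are in mm, angles in rad, forces in N, time in s.
With the tool pointing down it reaches from about 400 to 925 mm from the base axis. Payload 12.5 kg.
Tool frame: the origin (TCP) lies midway between the tips of the shut fingers; the grasp point (between the pads) lies 19 mm behind it; x points along the fingers, y is the direction in which the jaws open and shut, and the axes are right-handed (so a half turn about x gives the same grasp; the last joint's range is limited). The gripper opens to 95 mm and grips with 3 to 60 N. Pads are 20 mm wide; open, the fingers measure 119 mm over their backs; the gripper's body (75 mm by 180 mm) begins 59 mm behind the grasp point.
Start: joints at [-1.257, 0.491, 1.559, -0, 1.092, -0.106], TCP at [254.76, -570.74, 214.661] pointing down, gripper open.
Joint ranges: [-3.1, 3.1], [-0.84, 2.19], [0.05, 2.79], [-1.13, 4.28], [0.06, 2.93], [-2.69, 2.69]. Speed limits (rad/s): [2.22, 2.22, 2.79, 3.14, 3.14, 3.14].

## Interface

Orientations are given as [roll, pitch, yaw] about the fixed x, y, z axes, in that order (R = Rz(yaw) Ry(pitch) Rx(roll)).
In Python, from cell import sensors, read_camera, get_calibration, order gives the robot as it stands. The module is installed in compiled form; this text tells all that it offers.
- The arm moves only by the tool servo_tool, never from a script. Its argument "steps" is text: rows parted by semicolons, each of 7 numbers parted by spaces: the shift along the tool's x, y, z in mm, then the turn, a rotation vector about the tool's x, y, z in rad, then the finger opening in mm, from 0 to 95.1. A call has exactly 8 rows; each row shifts and turns the pose as measured when the row begins, along the tool's axes as they then stand; what a row does not reach is not made up. A row lasts 1/10 s, in which the tool goes at most 50 mm and 8.59 degrees, less where a joint would pass 70% of its speed; a pose out of reach is approached as far as the arm can. A call is refused whole if a number of a shift passes 50 or a number of a turn 0.15, either way. A call with a gripper value outside its range is refused whole. The fingers move at their own pace and stop on an object; the grip force is fixed at half the most. Time passes only in rows, so rows that do not move let the fingers close, or fill a call up. It gives the time, the measured TCP pose, the force and the opening at its end, in the units of the state.
- sensors.state(): the state, without advancing time (a new reading comes with each control period).
- read_camera(name): name is "scene" or "top" or "wrist"; returns (picture, depth): 400x640x3 uint8, blue, green, red; 400x640 float32, mm along the optical axis (not along the pixel's ray), 0 where there is no reading.
- get_calibration(name): a dict with "mtx" (3x3 intrinsics, pixels), "R" (3x3) and "t" (3): a world point X has camera coordinates R X + t. Camera axes: x right, y down, z forward; pixel columns grow to the right and rows downward; lengths in mm; the calibration is good to about 2 mm. A picture is of the moment at which its call begins: read the wrist's pose just before it. get_calibration takes no time and is no camera call; for the wrist camera it gives the pose at the moment of the call.
- order.job_done(): hands the job in, once; it reports no verdict.
The state is a dict: "t": time; "joints": joint angles; "qvel": joint speeds; "tau": joint torques, N m; "eef_pos": TCP position; "tcp_rot": TCP orientation; "ft_force": force on the tool from outside, world axes, zero at the start; "moment": the same for the moment, N m; "opening": opening from 0.0 (shut) to 1.0 (fully open).
Only numpy, scipy, OpenCV 4.12 (cv2) and the standard library are available. Lean on these libraries where they do the work, as an engineer would, in place of code of your own. Each camera call takes 0.05 s, during which the arm holds its last target.

## Working session

There is one attempt and no reset: what is moved stays moved. The work goes in short steps, Python scripts to look and compute and a tool call to move; the robot and the scene stay as the last step left them, time stands still between calls to the robot, and variables do not carry over. Pictures are saved under pics/ and viewed, and the job is handed in when it is done.

Besides the shell and the picture viewer there is one more tool, called after "Request:" as name(argument=value, ...), one argument or row to a line, values as JSON. servo_tool: Moves the arm, as the interface text tells. Its arguments: {"type":"object","properties":{"steps":{"type":"string"}},"required":["steps"]}

```bash
mkdir -p pics; python3 - <<'E'
from cell import sensors, read_camera, get_calibration
import cv2
s=sensors.state(); print(s)
for n in ("scene","top"):
    p,d=read_camera(n); cv2.imwrite(f"pics/{n}0.png",p)
    import numpy as np; np.save(f"{n}0.npy",d)
    c=get_calibration(n); print(n,c)
E
```

```text
{'t': 0.0, 'joints': array([-1.25661868e+00,  4.91563870e-01,  1.55946738e+00,  1.61038730e-05,
        1.09170371e+00, -1.05621745e-01]), 'qvel': array([-2.87429336e-05,  9.41989385e-04,  6.17655499e-04,  1.61838450e-03,
        6.95822093e-04, -2.49575611e-04]), 'tau': array([ 1.35506518e-03, -6.12646079e+01, -2.58183628e+01,  6.92707859e-02,
        4.80616477e-02, -8.45366981e-05]), 'eef_pos': array([ 254.66892733, -570.48396557,  214.0528995 ]), 'tcp_rot': array([-1.68892045,  1.56965393,  1.87246416]), 'ft_force': array([-0.63086414, -0.64913752, -0.8621092 ]), 'moment': array([-0.0391707 ,  0.00194583, -0.00237174]), 'opening': 0.9989523544811265}
scene {'mtx': array([[476.19807562,   0.        , 321.52883132],
       [  0.        , 476.19807562, 199.33203034],
       [  0.        ,   0.        ,   1.        ]]), 'R': array([[-0.62900384,  0.77740049, -0.00162977],
       [ 0.65454825,  0.52846925, -0.54063559],
       [-0.41942909, -0.34112862, -0.84125531]]), 't': array([ 353.5168172 , -323.05751302, 1893.41152977])}
top {'mtx': array([[508.86673231,   0.        , 321.16917384],
       [  0.        , 508.86673231, 211.03952841],
       [  0.        ,   0.        ,   1.        ]]), 'R': array([[-0.00126353, -0.99996208, -0.0086164 ],
       [-0.99166121,  0.00236331, -0.12885055],
       [ 0.12886603,  0.00838174, -0.99162659]]), 't': array([  10.8718117 ,  550.51253309, 1651.50302368])}
```

View pics/top0.png

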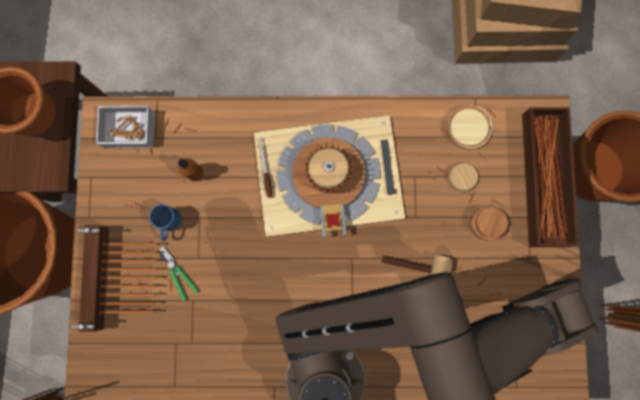

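View pics/scene0.png

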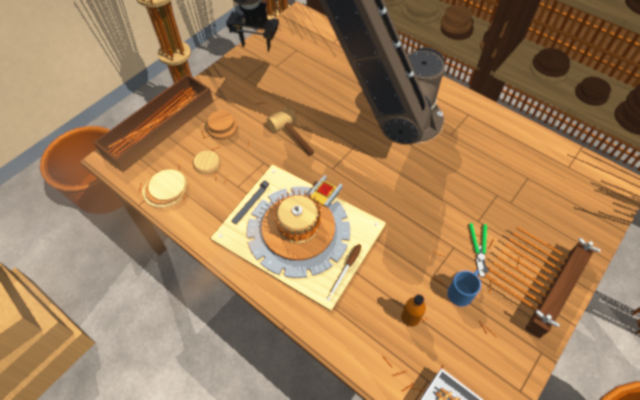

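The top view shows the turntable centred near (329,168), with the red plate in its brass keeper near (333,219). In the scene view the plate is near (324,190). The oil bottle, mug, bodkin and iron are all well off to the sides. Next I'll measure these positions.

```bash
cat > h.py <<'E'
import numpy as np, cv2
from cell import sensors, read_camera, get_calibration
def ray(c,u,v):
    d=c["R"].T@np.linalg.solve(c["mtx"],np.array([u,v,1.0])); o=-c["R"].T@c["t"]; return o,d
def onplane(c,u,v,z):
    o,d=ray(c,u,v); return o+d*(z-o[2])/d[2]
def proj(c,X):
    x=c["mtx"]@(c["R"]@np.asarray(X,float)+c["t"]); return x[:2]/x[2]
def red(p):
    h=cv2.cvtColor(p,cv2.COLOR_BGR2HSV)
    return (((h[...,0]<5)|(h[...,0]>174))&(h[...,1]>190)&(h[...,2]>90)).astype(np.uint8)
E
python3 - <<'E'
from h import *
for n,(x0,x1,y0,y1) in dict(top=(310,360,195,245),scene=(300,350,165,215)).items():
    p=cv2.imread(f"pics/{n}0.png"); c=get_calibration(n)
    m=red(p); k,l,st,ce=cv2.connectedComponentsWithStats(m)
    for i in range(1,k):
        u,v=ce[i]
        if x0<u<x1 and y0<v<y1 and st[i,4]>8: print(n,st[i],ce[i],onplane(c,u,v,68))
c=get_calibration("top"); print("axis guess",onplane(c,329,168,165))
p=cv2.imread("pics/top0.png")
a=cv2.resize(p[110:250,245:415],None,fx=4,fy=4,interpolation=cv2.INTER_CUBIC); cv2.imwrite("pics/topz.png",a)
p=cv2.imread("pics/scene0.png")
a=cv2.resize(p[160:310,205:395],None,fx=4,fy=4,interpolation=cv2.INTER_CUBIC); cv2.imwrite("pics/scz.png",a)
E
```

```text
scene [319 184  12  11  73] [324.57534247 188.97260274] [515.23504805 -24.31615114  68.        ]
axis guess [667.89740598 -15.61357127 165.        ]
```

View pics/topz.png

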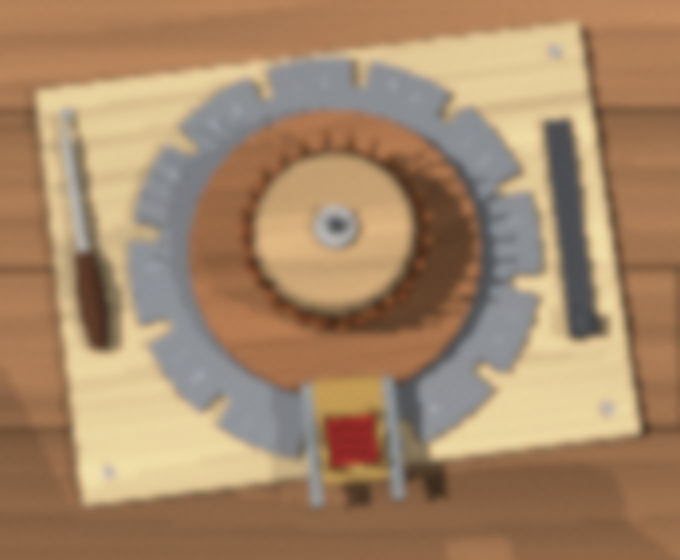

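View pics/scz.png

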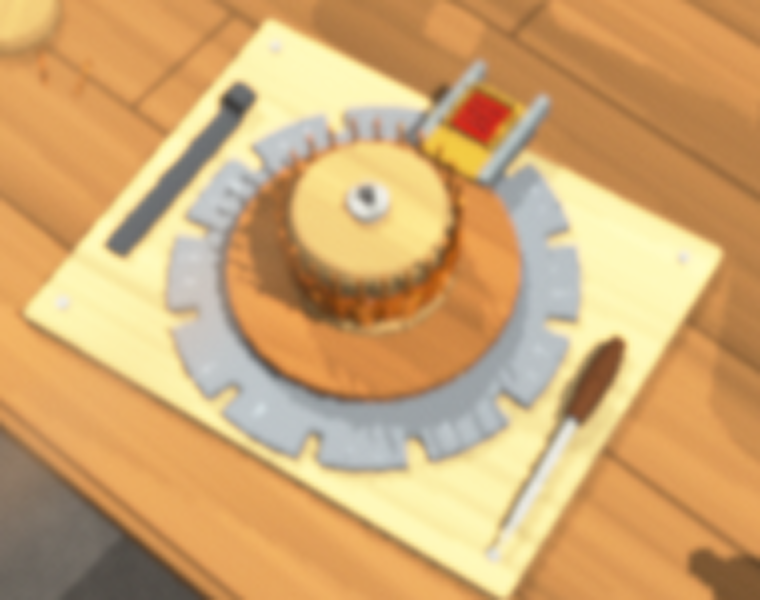

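```bash
python3 - <<'E'
from h import *
from scipy.optimize import least_squares
def red(p):
    b,g,r=[p[...,i].astype(int) for i in range(3)]
    return ((r>95)&(g<0.45*r)&(b<0.45*r)).astype(np.uint8)
for n,(x0,x1,y0,y1) in dict(top=(322,345,208,232),scene=(310,340,175,205)).items():
    p=cv2.imread(f"pics/{n}0.png"); c=get_calibration(n)
    m=red(p)[y0:y1,x0:x1]
    ys,xs=np.nonzero(m); u,v=xs.mean()+x0,ys.mean()+y0
    print(n,m.sum(),u,v,onplane(c,u,v,68))
C=get_calibration("top")
N=[(265,90),(360,75),(447,108),(510,185),(527,285),(488,375),(190,148),(145,228),(157,325),(216,402)]
P=np.array([onplane(C,245+(x+.5)/4-.5,110+(y+.5)/4-.5,28)[:2] for x,y in N])
cs=get_calibration("scene")
N2=[(245,163),(325,125),(410,130)]
f=least_squares(lambda q:np.hypot(*(P-q[:2]).T)-q[2],[660,-20,160]); print("ring",f.x,f.fun.round(1))
c0=f.x[:2]; a=np.degrees(np.arctan2(*(P-c0).T[::-1])); print(a.round(1),(a%30).round(1))
ux,uy=333,219
for z,u,v in((68,333.1,220),):
    q=onplane(C,u,v,z)[:2]; print(q,np.hypot(*(q-c0)),np.degrees(np.arctan2(*(q-c0)[::-1])))
E
```

```text
top 119 332.43697478991595 219.5966386554622 [518.25162062 -26.91977499  68.        ]
scene 103 324.747572815534 188.85436893203882 [514.48500125 -24.16314579  68.        ]
ring [675.65637117 -16.0898451  159.895648  ] [-1.3  0.7  0.6 -0.6  0.9 -0.1 -2.8  4.1  0.9 -2.3]
[  22.5   -7.2  -35.8  -66.6  -98.1 -128.2   52.2   80.5  110.3  140.1] [22.5 22.8 24.2 23.4 21.9 21.8 22.2 20.5 20.3 20.1]
[516.93044993 -29.06445572] 159.2553251650771 -175.3269049979726
```

```bash
cat >> h.py <<'E'
from scipy.spatial.transform import Rotation as Ro
def pose():
    s=sensors.state(); return np.array(s["eef_pos"]),Ro.from_euler("xyz",s["tcp_rot"]).as_matrix(),s
def target(yawdir):  # tool x down, tool y along horizontal unit vector at angle yawdir (deg)
    a=np.radians(yawdir); x=np.array([0,0,-1.]); y=np.array([np.cos(a),np.sin(a),0]); return np.column_stack([x,y,np.cross(x,y)])
E
python3 - <<'E'
from h import *
p,R,s=pose(); print(p,R.round(3))
for yd in (93.4,-86.6):
    rv=Ro.from_matrix(R.T@target(yd)).as_rotvec(); print(yd,rv.round(3))
print("shift tool", (R.T@(np.array([510,-25,215])-p)).round(1))
E
```

```text
[ 254.69913469 -570.5366112   214.12194756] [[-0.     0.408 -0.913]
 [ 0.001 -0.913 -0.408]
 [-1.    -0.001 -0.   ]]
93.4 [-2.781e+00 -1.000e-03  0.000e+00]
-86.6 [0.36  0.    0.001]
shift tool [  -0.5 -394.1 -455.5]
```

Request:
servo_tool(
  steps="0 -32 -37 0 0 0 0;0 -32 -37 0 0 0 0;0 -32 -37 0 0 0 0;0 -32 -37 0 0 0 0;0 -32 -37 0 0 0 0;0 -32 -37 0 0 0 0;0 -32 -37 0 0 0 0;0 -32 -37 0 0 0 0",
)

```text
t: 0.9
eef_pos: [421.6, -210.8, 211.6]
tcp_rot: [-1.399, 1.567, 2.153]
ft_force: [0.3, -0.1, -0.1]
opening: 0.381
```

```bash
python3 - <<'E'
from h import *
p,R,s=pose(); print(s["t"],p,s["joints"].round(2))
print("shift tool", (R.T@(np.array([505,-25,215])-p)).round(1),Ro.from_matrix(R.T@target(-88)).as_rotvec().round(3))
E
```

```text
0.9 [ 421.62498636 -210.81059639  211.55910188] [-0.6   0.28  1.92  0.    0.94  0.55]
shift tool [  -3.  -137.1 -150.6] [0.376 0.001 0.004]
```

Request:
servo_tool(
  steps="0 -30 -33 0 0 0 0;0 -30 -33 0 0 0 0;0 -30 -33 0 0 0 0;0 -24 -26 0 0 0 0;0 0 0 0.12 0 0 0;0 0 0 0.12 0 0 0;0 0 0 0.12 0 0 0;0 0 0 0 0 0 0",
)

```text
t: 1.7
eef_pos: [493.3, -42.4, 210.8]
tcp_rot: [-0.845, 1.565, 2.343]
ft_force: [-0.2, -0.1, -0.2]
opening: 0.003
```

```bash
python3 - <<'E'
from h import *
p,R,s=pose(); print(s["t"],p,s["joints"].round(2),s["opening"],s["qvel"].round(3))
c=get_calibration("wrist"); P,D=read_camera("wrist"); cv2.imwrite("pics/w1.png",P); np.save("w1.npy",D)
import pickle; pickle.dump((c,p,R),open("w1.pkl","wb"))
P,D=read_camera("scene"); cv2.imwrite("pics/s1.png",P)
print(Ro.from_matrix(R.T@target(-92)).as_rotvec().round(3), c)
E
```

```text
1.7 [493.33650002 -42.44924106 210.80173735] [-0.22  0.31  1.87  0.    0.96  1.3 ] 0.003179540184075485 [ 0.007  0.001  0.002 -0.    -0.    -0.09 ]
[0.082 0.004 0.004] {'mtx': array([[315.04409588,   0.        , 320.65076817],
       [  0.        , 315.04409588, 196.54612662],
       [  0.        ,   0.        ,   1.        ]]), 'R': array([[ 0.04566908, -0.99894184, -0.00543547],
       [-0.9665921 , -0.04556261,  0.2522375 ],
       [-0.25221825, -0.00626557, -0.96765009]]), 't': array([-63.51502813, 446.34004096, 509.29565106])}
```

View pics/w1.png

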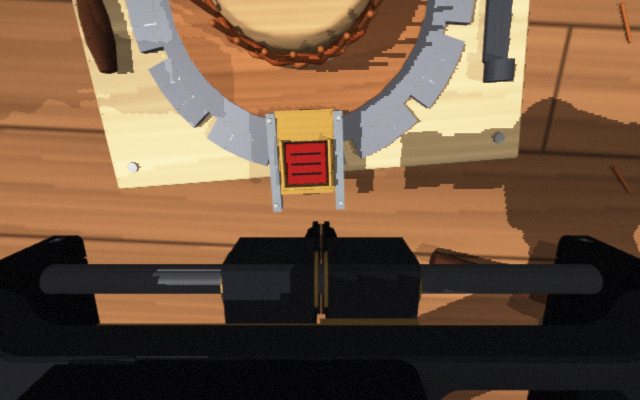

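View pics/s1.png

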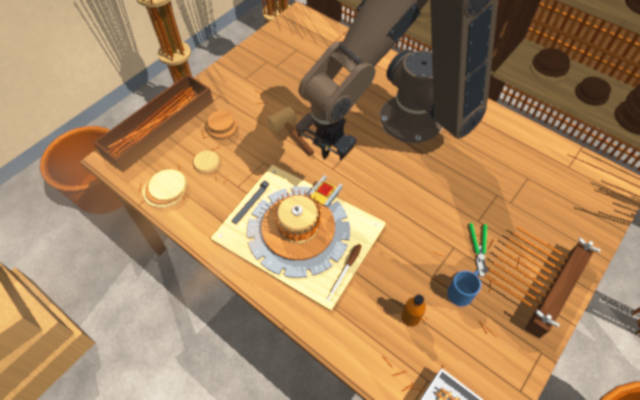

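The wrist view shows the red plate at about (306,164) in its brass window. The nearest visible ring notches are at about (208,122) and (413,104). The disc edge is visible too.

```bash
python3 - <<'E'
from h import *
import pickle
c,p,R=pickle.load(open("w1.pkl","rb"))
P=cv2.imread("pics/w1.png"); D=np.load("w1.npy")
b,g,r=[P[...,i].astype(int) for i in range(3)]
m=((r>110)&(g<0.4*r)&(b<0.4*r)).astype(np.uint8); k,l,st,ce=cv2.connectedComponentsWithStats(m[:, :]);
i=np.argmax([0]+[st[j,4] if st[j,1]>120 and st[j,1]<200 else 0 for j in range(1,k)])
mm=cv2.morphologyEx((l==i).astype(np.uint8),cv2.MORPH_CLOSE,np.ones((5,5)))
cn=max(cv2.findContours(mm,0,1)[0],key=cv2.contourArea); rc=cv2.minAreaRect(cn); bx=cv2.boxPoints(rc); print(st[i],ce[i],rc)
W=[onplane(c,*q,68)[:2] for q in bx]; print(np.round(W,1)); pc=np.mean(W,0); print("plate",pc)
e=np.array(W[1])-W[0]; print("edge ang",np.degrees(np.arctan2(e[1],e[0])))
u,v=map(int,rc[0]); print("depth",D[v,u],(c["R"]@np.array([*pc,68])+c["t"])[2])
for q in ((208,121),(413,104),(158,66)):
    X=onplane(c,*q,28)[:2]; 
    for c0 in ((675.6,-16.1),(673,-16)):
        print(q,X.round(1),np.hypot(*(X-c0)).round(1),np.degrees(np.arctan2(*(X-c0)[::-1]))%360, "plate",np.hypot(*(pc-c0)),np.degrees(np.arctan2(*(pc-c0)[::-1]))%360)
z=cv2.resize(P[0:220,100:500],None,fx=2,fy=2,interpolation=cv2.INTER_CUBIC); cv2.imwrite("pics/w1z.png",z)
E
```

```text
[ 286  143   41   41 1389] [306.01439885 162.81209503] ((305.8027038574219, 163.06790161132812), (40.24781799316406, 39.48842239379883), 87.70938873291016)
[[533.3  -4.8]
 [536.6 -43.4]
 [496.5 -47. ]
 [493.   -7.2]]
plate [514.8803037 -25.6022287]
edge ang -85.09051170429305
depth 313.06946 313.79365061228856
(208, 121) [550.2  84.2] 160.6 141.3614552761608 plate 161.00035132854822 183.38355892092594
(208, 121) [550.2  84.2] 158.5 140.80277863536986 plate 158.4109881066179 183.4751670685605
(413, 104) [ 578.  -136.3] 154.8 230.9188679747297 plate 161.00035132854822 183.38355892092594
(413, 104) [ 578.  -136.3] 153.3 231.69691242732662 plate 158.4109881066179 183.4751670685605
(158, 66) [603.8 133.9] 166.3 115.56386149198434 plate 161.00035132854822 183.38355892092594
(158, 66) [603.8 133.9] 165.1 114.76497447213147 plate 158.4109881066179 183.4751670685605
```

View pics/w1z.png

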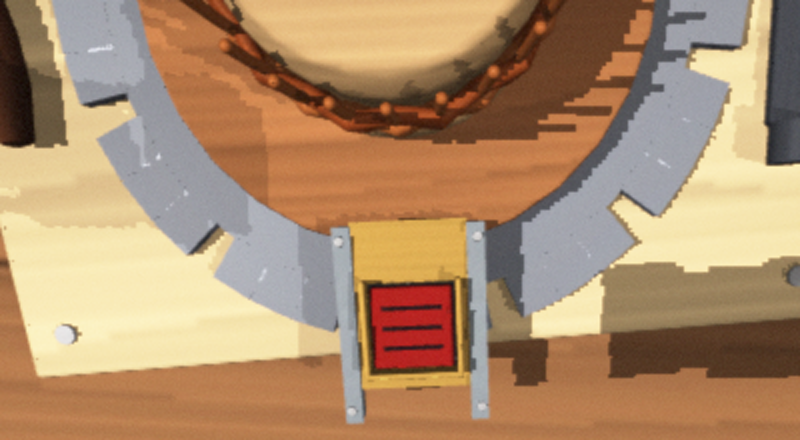

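```bash
python3 - <<'E'
from h import *
import pickle
from scipy.optimize import least_squares
c,p,R=pickle.load(open("w1.pkl","rb"))
Q=np.array([(212,244),(118,118),(625,208),(502,292),(708,60)])/2+np.array([100,0])
for q in Q:
    X=onplane(c,*q,28)[:2]
    for c0 in ((675.6,-16.1),(673.5,-16)): print(q,X.round(1),np.hypot(*(X-c0)).round(1),(np.degrees(np.arctan2(*(X-c0)[::-1]))%360).round(1),end=" | ")
    print()
# scene notches
E
```

```text
[206. 122.] [549.   86.4] 162.9 141.0 | [206. 122.] [549.   86.4] 161.2 140.6 | 
[159.  59.] [610.7 132.3] 162.0 113.6 | [159.  59.] [610.7 132.3] 161.1 113.0 | 
[412.5 104. ] [ 578.  -135.7] 154.4 230.8 | [412.5 104. ] [ 578.  -135.7] 153.2 231.4 | 
[351. 146.] [530.4 -73.1] 156.0 201.4 | [351. 146.] [530.4 -73.1] 154.1 201.8 | 
[454.  30.] [ 651.5 -169.1] 154.9 261.0 | [454.  30.] [ 651.5 -169.1] 154.7 261.8 |
```

```bash
python3 - <<'E'
from h import *
p,R,s=pose(); print(s["t"],p)
print("shift tool", (R.T@(np.array([514,-24,90])-p)).round(1),Ro.from_matrix(R.T@target(-91)).as_rotvec().round(3))
E
```

```text
1.8 [493.31626123 -42.69537613 210.86476422]
shift tool [120.9 -17.  -22.1] [0.069 0.004 0.004]
```

Request:
servo_tool(
  steps="0 -10 -12 0 0 0 0;0 -8 -10 0 0 0 0;0 0 0 0.07 0.004 0.004 0;35 0 0 0 0 0 0;35 0 0 0 0 0 0;30 0 0 0 0 0 0;15 0 0 0 0 0 0;0 0 0 0 0 0 0",
)

```text
t: 2.6
eef_pos: [521.9, -19.1, 92.4]
tcp_rot: [3.135, 1.565, -0.014]
ft_force: [0.2, 0.3, 0.0]
opening: 0.009
```

```bash
python3 - <<'E'
from h import *
p,R,s=pose(); print(s["t"],p)
print("shift tool", (R.T@(np.array([515.,-24,72])-p)).round(1),Ro.from_matrix(R.T@target(-91)).as_rotvec().round(3))
c=get_calibration("wrist"); P,D=read_camera("wrist"); cv2.imwrite("pics/w2.png",P)
E
```

```text
2.6 [521.8530576  -19.09456612  92.44246619]
shift tool [20.4  5.   6.9] [ 0.01  -0.005 -0.   ]
```

View pics/w2.png

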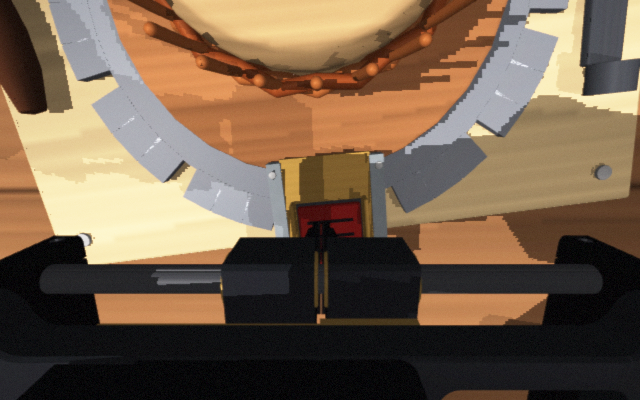

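The wrist view shows the fingertip at about (320,230), over the red plate, which spans columns 297–368. The tip sits slightly inward and to the left, so I'll correct that before descending.

Request:
servo_tool(
  steps="0 5 6 0 0 0 0;0 0 0 0 0 0 0;6 0 0 0 0 0 0;5 0 0 0 0 0 0;0 0 0 0 0 0 0;0 0 0 0 0 0 0;0 0 0 0 0 0 0;0 0 0 0 0 0 0",
)

```text
t: 3.45
eef_pos: [518.1, -24.4, 85.0]
tcp_rot: [3.046, 1.558, -0.102]
ft_force: [0.3, -1.2, -0.5]
opening: 0.004
```

```bash
python3 - <<'E'
from h import *
p,R,s=pose(); print(s["t"],p,s["ft_force"].round(2))
print("shift tool", (R.T@(np.array([515.,-24,72])-p)).round(1))
c=get_calibration("wrist"); print("tip px",proj(c,p)); 
for dx,dy in((20,20),(20,-20),(-20,-20),(-20,20)): print(proj(c,[515+dx,-25.5+dy,68]).round(0))
P,D=read_camera("scene");q=cv2.resize(P[130:230,270:390],None,fx=6,fy=6,interpolation=cv2.INTER_CUBIC); cv2.imwrite("pics/s3.png",q)
c=get_calibration("scene"); print("scene tip", (proj(c,p)-[270,130])*6)
E
```

```text
3.45 [518.06353665 -24.41252484  85.01726553] [ 0.32 -1.23 -0.45]
shift tool [13.  -0.4  3.2]
tip px [321.03352031 239.27810082]
[290. 203.]
[355. 203.]
[354. 263.]
[292. 263.]
scene tip [324.29391454 340.13144965]
```

View pics/s3.png

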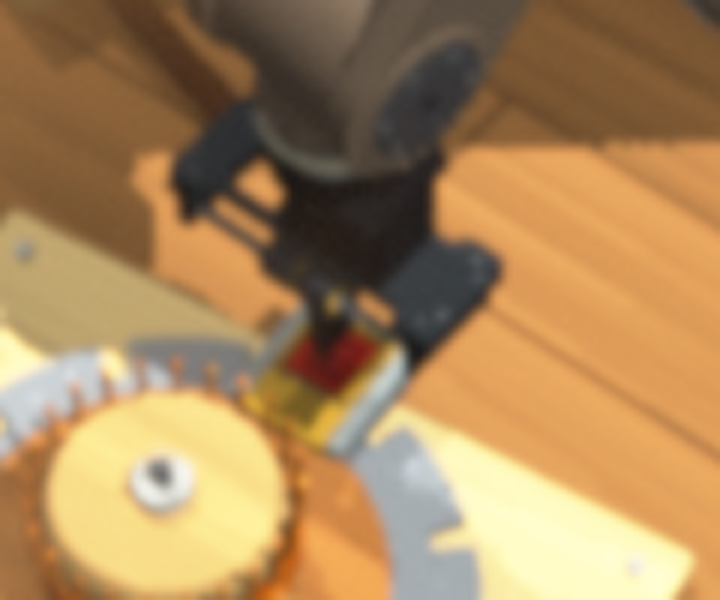

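Request:
servo_tool(
  steps="6 0 3 0 0 0 0;6 0 0 0 0 0 0;4 0 0 0 0 0 0;2 0 0 0 0 0 0;1 0 0 0 0 0 0;1 0 0 0 0 0 0;0 0 0 0 0 0 0;0 0 0 0 0 0 0",
)

```text
t: 4.3
eef_pos: [515.2, -24.4, 64.3]
tcp_rot: [3.037, 1.558, -0.11]
ft_force: [-1.8, -0.6, 6.1]
opening: 0.006
```

```bash
python3 - <<'E'
from h import *
p,R,s=pose(); print(s["t"],p,s["ft_force"].round(2),s["moment"].round(2))
E
```

```text
4.3 [515.20714087 -24.43436984  64.28079574] [-1.83 -0.56  6.15] [ 0.08  0.3  -0.01]
```

Request:
servo_tool(
  steps="0.3 -3 0 0 0 0 0;0.3 -3 0 0 0 0 0;0.3 -3 0 0 0 0 0;0.3 -2 0 0 0 0 0;0.3 -2 0 0 0 0 0;0.3 -2 0 0 0 0 0;0.3 -2 0 0 0 0 0;0.3 -2 0 0 0 0 0",
)

```text
t: 5.1
eef_pos: [515.6, -7.0, 64.1]
tcp_rot: [2.855, 1.556, -0.292]
ft_force: [-2.0, -2.8, 5.7]
opening: 0.001
```

```bash
python3 - <<'E'
from h import *
p,R,s=pose(); print(s["t"],p,s["ft_force"].round(2),s["moment"].round(2))
E
```

```text
5.1 [515.58348551  -6.97709858  64.13872881] [-1.95 -2.81  5.7 ] [-0.47  0.37  0.02]
```

Request:
servo_tool(
  steps="0.4 -2 0 0 0 0 0;0.4 -2 0 0 0 0 0;0.4 -2 0 0 0 0 0;0.4 -2 0 0 0 0 0;0.4 -2 0 0 0 0 0;0.4 -2 0 0 0 0 0;0.4 -2 0 0 0 0 0;0.4 -2 0 0 0 0 0",
)

```text
t: 5.9
eef_pos: [517.0, 7.0, 64.0]
tcp_rot: [2.734, 1.55, -0.411]
ft_force: [0.1, -2.2, 7.5]
opening: 0.007
```

```bash
python3 - <<'E'
from h import *
p,R,s=pose(); print(s["t"],p,s["ft_force"].round(2),s["moment"].round(2))
P,D=read_camera("wrist"); cv2.imwrite("pics/w4.png",P)
E
```

```text
5.9 [517.03047154   6.95469213  64.04720273] [ 0.14 -2.17  7.55] [-0.41  0.31 -0.02]
```

View pics/w4.png

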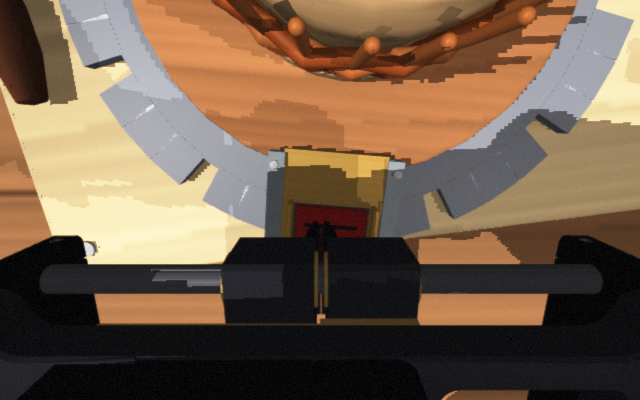

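The table is turning with the finger. In the wrist view the plate spans columns 293–369 and the tip is at 321, so the bolt is at about y = 0, some 8 mm short of the notch I expect.

Request:
servo_tool(
  steps="0.5 -1.5 0 0 0 0 0;0.5 -1.5 0 0 0 0 0;0.5 -1.5 0 0 0 0 0;0.5 -1.5 0 0 0 0 0;0.5 -1.5 0 0 0 0 0;0.5 -1.5 0 0 0 0 0;0.5 0 0 0 0 0 0;0.5 0 0 0 0 0 0",
)

```text
t: 6.75
eef_pos: [518.3, 15.4, 62.4]
tcp_rot: [2.73, 1.546, -0.415]
ft_force: [-1.0, 0.1, 7.1]
opening: 0.005
```

```bash
python3 - <<'E'
from h import *
p,R,s=pose(); print(s["t"],p,s["ft_force"].round(2),s["moment"].round(2))
E
```

```text
6.75 [518.30130305  15.35778046  62.41484711] [-1.01  0.06  7.07] [-0.02  0.47 -0.04]
```

The tip is at z = 62.4, below the ring's 64, so the pin has started into a notch. Next I'll press down.

Request:
servo_tool(
  steps="0.8 0 0 0 0 0 0;0.8 0 0 0 0 0 0;0.8 0 0 0 0 0 0;0.8 0 0 0 0 0 0;0.8 0 0 0 0 0 0;0.8 0 0 0 0 0 0;0.8 0 0 0 0 0 0;0.8 0 0 0 0 0 0",
)

```text
t: 7.55
eef_pos: [518.3, 15.3, 58.5]
tcp_rot: [2.734, 1.545, -0.41]
ft_force: [-2.1, 0.5, 8.5]
opening: 0.004
```

```bash
python3 - <<'E'
from h import *
p,R,s=pose(); print(s["t"],p,s["ft_force"].round(2),s["moment"].round(2))
E
```

```text
7.55 [518.30918376  15.34163378  58.5372257 ] [-2.05  0.51  8.48] [ 0.02  0.44 -0.04]
```

Request:
servo_tool(
  steps="0.9 0 0 0 0 0 0;0.9 0 0 0 0 0 0;0.9 0 0 0 0 0 0;0.9 0 0 0 0 0 0;0.9 0 0 0 0 0 0;0.9 0 0 0 0 0 0;0.9 0 0 0 0 0 0;0.9 0 0 0 0 0 0",
)

```text
t: 8.35
eef_pos: [518.4, 15.3, 56.3]
tcp_rot: [2.752, 1.543, -0.392]
ft_force: [-4.2, -0.5, 16.4]
opening: 0.006
```

```bash
python3 - <<'E'
from h import *
p,R,s=pose(); print(s["t"],p,s["ft_force"].round(2),s["moment"].round(2))
P,D=read_camera("wrist"); cv2.imwrite("pics/w5.png",P)
c=get_calibration("wrist"); print(proj(c,p))
u=np.radians(171.3); print("outward in tool", (R.T@np.array([np.cos(u),np.sin(u),0])).round(3))
E
```

```text
8.35 [518.35867051  15.34735051  56.27674133] [-4.15 -0.54 16.41] [ 0.05  0.87 -0.05]
[321.02859693 239.24080249]
outward in tool [-0.027 -0.149  0.988]
```

View pics/w5.png

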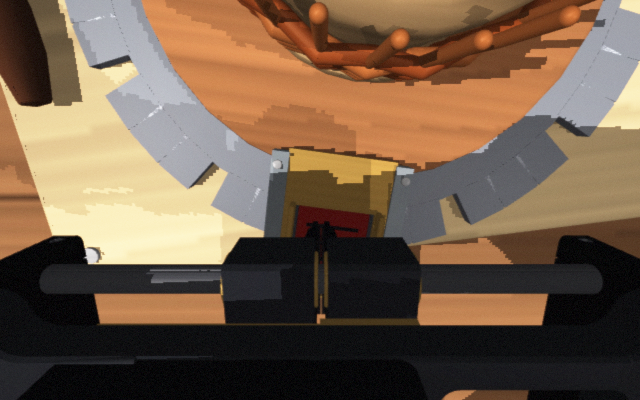

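The force is 16 N with the tip at 56.3 mm, so the bolt is home. Next I'll ease off the flank wall and align the fingers with the keeper while keeping the bolt pressed.

Request:
servo_tool(
  steps="0.6 2 0 0 0 0 0;0.6 2 0 0 0 0 0;0.6 1 0 0 0 0 0;0.6 0 0 0.05 0 0 0;0.6 0 0 0.05 0 0 0;0.6 0 0 0.05 0 0 0;0.6 0 0 0 0 0 0;0.6 0 0 0 0 0 0",
)

```text
t: 9.2
eef_pos: [518.6, 11.4, 56.4]
tcp_rot: [2.973, 1.54, -0.327]
ft_force: [-3.7, 0.9, 12.2]
opening: 0.006
```

```bash
python3 - <<'E'
from h import *
p,R,s=pose(); print(s["t"],p,s["ft_force"].round(2),s["moment"].round(2))
u=np.radians(171.3); print("outward in tool", (R.T@np.array([np.cos(u),np.sin(u),0])).round(3))
print("rel plate radial/tang", (p[:2]-[516.3,8.2])@np.array([[np.cos(u),-np.sin(u)],[np.sin(u),np.cos(u)]]))
E
```

```text
9.2 [518.59409025  11.40193866  56.35525894] [-3.74  0.87 12.16] [0.1  0.68 0.01]
outward in tool [-0.03   0.007  1.   ]
rel plate radial/tang [-1.78336632 -3.51210277]
```

Request:
servo_tool(
  steps="0.7 0 2 0 0 0 0;0.7 0 2 0 0 0 0;0.7 0 2 0 0 0 0;0.7 0 2 0 0 0 0;0.7 0 1.5 0 0 0 0;0.7 0 1.5 0 0 0 0;0.7 0 1.5 0 0 0 0;0.7 0 1.5 0 0 0 0",
)

```text
t: 10.0
eef_pos: [518.3, 11.4, 57.7]
tcp_rot: [3.081, 1.506, -0.219]
ft_force: [2.5, -0.6, 9.3]
opening: 0.005
```

```bash
cat > st.py <<'E'
from h import *
p,R,s=pose(); print(s["t"],p.round(2),s["ft_force"].round(2),s["moment"].round(2))
u=np.radians(171.3)
print("rel plate radial/tang", (p[:2]-[516.3,8.2])@np.array([[np.cos(u),-np.sin(u)],[np.sin(u),np.cos(u)]]))
E
python3 st.py
```

```text
10.0 [518.32  11.43  57.67] [ 2.51 -0.59  9.3 ] [-0.13 -0.34  0.01]
rel plate radial/tang [-1.51175639 -3.50147796]
```

```bash
python3 - <<'E'
from h import *
p,R,s=pose(); print(R.round(3)); print(Ro.from_matrix(R.T@target(-98.7)).as_rotvec().round(3))
P,D=read_camera("wrist"); cv2.imwrite("pics/w6.png",P)
E
```

```text
[[ 0.063 -0.158 -0.985]
 [-0.014 -0.987  0.157]
 [-0.998  0.004 -0.064]]
[-0.007 -0.064 -0.004]
```

View pics/w6.png

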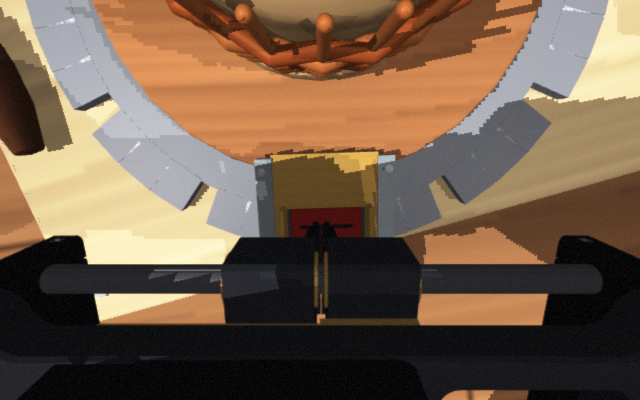

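The fingers are square in the window, but the tip is held by friction while the hand tilts. I'll use larger outward steps and correct the tilt.

Request:
servo_tool(
  steps="0.9 0 2 0 -0.03 0 0;0.9 0 3 0 -0.03 0 0;0.8 0 4 0 -0.01 0 0;0.7 0 4 0 -0.01 0 0;0.7 0 4 0 -0.01 0 0;0.7 0 4 0 -0.01 0 0;0.7 0 2 0 -0.01 0 0;0.7 0 0 0 0 0 0",
)

```text
t: 10.85
eef_pos: [513.2, 12.6, 59.4]
tcp_rot: [0.3, 1.565, -3.001]
ft_force: [-6.6, 0.7, 8.5]
opening: 0.003
```

```bash
python3 st.py; python3 - <<'E'
from h import *
p,R,s=pose();print(Ro.from_matrix(R.T@target(-98.7)).as_rotvec().round(3))
E
```

```text
10.85 [513.15  12.62  59.41] [-6.61  0.67  8.5 ] [ 0.2   1.16 -0.02]
rel plate radial/tang [ 3.78111452 -3.89560595]
[-0.007  0.005 -0.002]
```

Friction on the plate is large. I'll lift clear inside the window, shift outward to the outer wall in free air, then press again there. That leaves only the 15 mm keeper stroke to do under load.

Request:
servo_tool(
  steps="-4 0 0 0 0 0 0;-4 0 0 0 0 0 0;-3 0 0 0 0 0 0;0 0 0 0 0 0 0;0 0 3 0 0 0 0;0 0 2 0 0 0 0;0 0 0 0 0 0 0;0 0 0 0 0 0 0",
)

```text
t: 11.65
eef_pos: [507.4, 13.6, 70.3]
tcp_rot: [0.26, 1.564, -3.041]
ft_force: [-0.2, -1.1, -0.4]
opening: 0.008
```

```bash
python3 st.py; python3 - <<'E'
from h import *
p,R,s=pose();print(Ro.from_matrix(R.T@target(-98.7)).as_rotvec().round(3))
E
```

```text
11.65 [507.36  13.55  70.27] [-0.16 -1.12 -0.41] [ 0.09 -0.    0.  ]
rel plate radial/tang [ 9.64431715 -3.93813084]
[-0.007  0.007 -0.002]
```

Request:
servo_tool(
  steps="0 0 1 0 0 0 0;0 0 1 0 0 0 0;0 0 1 0 0 0 0;0 0 1 0 0 0 0;0 0 0 0 0 0 0;0 0 0 0 0 0 0;0 0 0 0 0 0 0;0 0 0 0 0 0 0",
)

```text
t: 12.45
eef_pos: [504.0, 14.1, 70.3]
tcp_rot: [0.341, 1.566, -2.959]
ft_force: [1.2, -0.8, 0.4]
opening: 0.004
```

```bash
python3 st.py; python3 - <<'E'
from h import *
p,R,s=pose();print(Ro.from_matrix(R.T@target(-98.7)).as_rotvec().round(3))
E
```

```text
12.45 [503.98  14.06  70.3 ] [ 1.17 -0.8   0.38] [-0.05 -0.18  0.02]
rel plate radial/tang [13.06069974 -3.92595854]
[-0.007  0.005 -0.002]
```

Request:
servo_tool(
  steps="3 0 0 0 0 0 0;3 0 0 0 0 0 0;2.5 0 0 0 0 0 0;2 0 0 0 0 0 0;2 0 0 0 0 0 0;1.5 0 0 0 0 0 0;1 0 0 0 0 0 0;1 0 0 0 0 0 0",
)

```text
t: 13.25
eef_pos: [504.1, 14.1, 67.1]
tcp_rot: [2.777, 1.566, -0.523]
ft_force: [-3.6, -0.3, 16.0]
opening: 0.001
```

```bash
python3 st.py; python3 - <<'E'
from h import *
p,R,s=pose();print(Ro.from_matrix(R.T@target(-98.7)).as_rotvec().round(3))
E
```

```text
13.25 [504.11  14.06  67.11] [-3.57 -0.31 16.01] [-0.04  0.57  0.  ]
rel plate radial/tang [12.93229881 -3.94785393]
[-0.006 -0.005 -0.002]
```

It stopped at 67.1 with 16 N, which I didn't expect. I'll look before pushing further.

```bash
python3 - <<'E'
from h import *
p,R,s=pose()
for n in("wrist","scene","top"):
    P,D=read_camera(n); c=get_calibration(n); print(n,proj(c,p))
    if n=="wrist": cv2.imwrite("pics/w7.png",P)
    else:
        u,v=proj(c,p).astype(int); q=cv2.resize(P[v-50:v+50,u-60:u+60],None,fx=6,fy=6,interpolation=cv2.INTER_CUBIC); cv2.imwrite(f"pics/{n}7.png",q)
E
```

```text
wrist [320.86212711 239.25838058]
scene [335.41091827 192.88532936]
top [319.81179493 223.98884533]
```

View pics/w7.png

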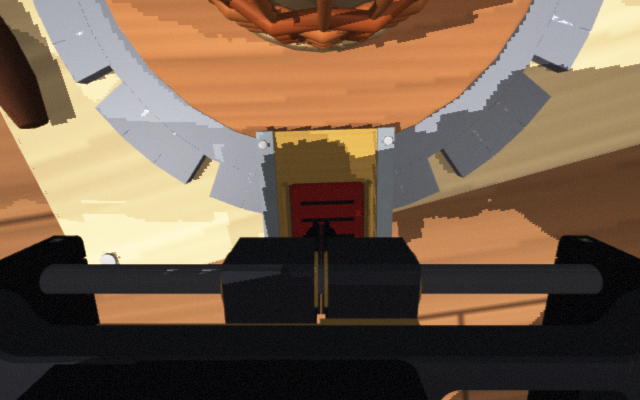

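View pics/scene7.png

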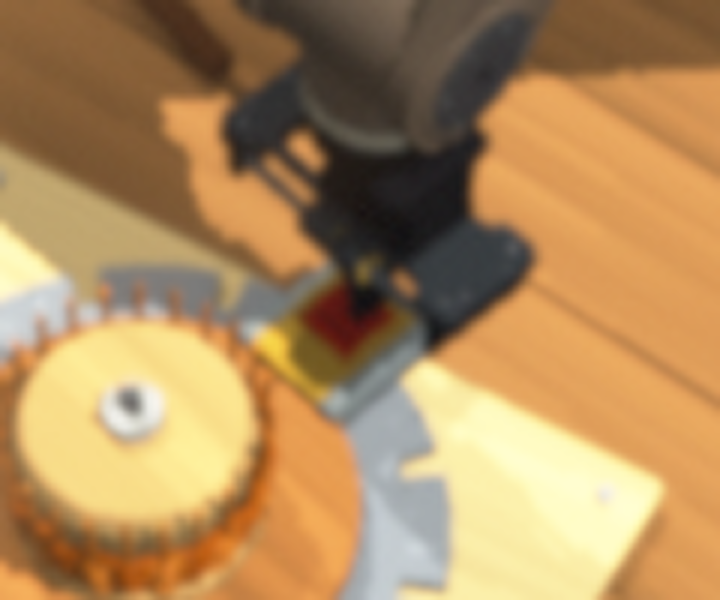

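The wrist view shows the keeper still open, with the finger at the outer end of the red plate near (320,235). The finger is probably resting on the outer wall. I'll lift, back off inward by about 2.5 mm, and press again.

Request:
servo_tool(
  steps="-3 0 0 0 0 0 0;-1 0 0 0 0 0 0;0 0 -2 0 0 0 0;0 0 -1 0 0 0 0;3 0 0 0 0 0 0;2 0 0 0 0 0 0;2 0 0 0 0 0 0;1 0 0 0 0 0 0",
)

```text
t: 14.2
eef_pos: [507.0, 13.7, 66.5]
tcp_rot: [2.848, 1.564, -0.451]
ft_force: [-7.9, 0.1, 27.7]
opening: 0.006
```

```bash
python3 st.py; python3 - <<'E'
from h import *
p,R,s=pose();print(Ro.from_matrix(R.T@target(-98.7)).as_rotvec().round(3))
E
```

```text
14.2 [507.03  13.68  66.5 ] [-7.91  0.05 27.71] [ 0.02  1.37 -0.08]
rel plate radial/tang [ 9.99369496 -4.0194575 ]
[-0.006 -0.006 -0.002]
```

27.7 N is too close to the limit, so I'll back off at once. My reading is that the nudge against the outer wall, with the bolt up, slid the keeper plate a little way under the thumb plate, which would block it at about 66.5. I'll lift clear and check.

Request:
servo_tool(
  steps="-4 0 0 0 0 0 0;-10 0 0 0 0 0 0;-20 0 0 0 0 0 0;-30 0 -10 0 0 0 0;-30 0 -10 0 0 0 0;0 0 10 0 0 0 0;0 0 20 0 0 0 0;0 0 20 0 0 0 0",
)

```text
t: 15.0
eef_pos: [476.1, 18.6, 163.7]
tcp_rot: [2.652, 1.567, -0.648]
ft_force: [-1.1, 0.3, -0.9]
opening: 0.005
```

```bash
python3 st.py; python3 - <<'E'
from h import *
c=get_calibration("wrist"); P,D=read_camera("wrist"); cv2.imwrite("pics/w8.png",P); np.save("w8.npy",D)
import pickle; p,R,s=pose(); pickle.dump((c,p,R),open("w8.pkl","wb"))
z=cv2.resize(P[40:240,220:420],None,fx=3,fy=3,interpolation=cv2.INTER_CUBIC); cv2.imwrite("pics/w8z.png",z)
E
```

```text
15.0 [476.06  18.63 163.71] [-1.15  0.28 -0.86] [ 0.08  0.04 -0.05]
rel plate radial/tang [41.35508542 -4.21992298]
```

View pics/w8z.png

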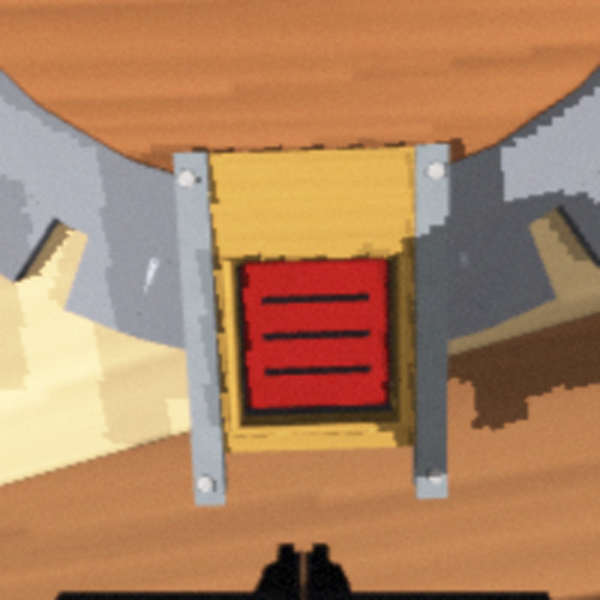

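The close-up confirms it. The keeper's plate edge touches the red plate's inner edge at about zoomed row 258, and a wide gap has opened at the outer side, rows 410–428. I'll measure how far it has slid.

```bash
python3 - <<'E'
from h import *
import pickle
c,p,R=pickle.load(open("w8.pkl","rb"))
P=cv2.imread("pics/w8.png")
b,g,r=[P[...,i].astype(int) for i in range(3)]
m=((r>110)&(g<0.4*r)&(b<0.4*r)).astype(np.uint8); k,l,st,ce=cv2.connectedComponentsWithStats(m)
m[:, :290]=0;m[:,360:]=0;m[:115]=0;m[185:]=0
mm=cv2.morphologyEx(m,cv2.MORPH_CLOSE,np.ones((5,5)))
cn=max(cv2.findContours(mm,0,1)[0],key=cv2.contourArea); bx=cv2.boxPoints(cv2.minAreaRect(cn))
W=np.array([onplane(c,*q,68)[:2] for q in bx]); pc=W.mean(0); print(W.round(1),pc)
# radial direction from rails (bolts), z unknown ~ same plane
f=lambda x,y,z:onplane(c,220+(x+.5)/3-.5,40+(y+.5)/3-.5,z)[:2]
a,bb,cc,d=[f(*q,68) for q in((187,178),(205,484),(436,170),(434,478))]
for A,B in((a,bb),(cc,d)): print("rail ang",np.degrees(np.arctan2(*(B-A)[::-1])))
cen=np.array([674.5,-16]); print("plate ang",np.degrees(np.arctan2(*(pc-cen)[::-1])), np.hypot(*(pc-cen)))
u=(pc-cen)/np.hypot(*(pc-cen))
for n,q,z in(("wall outer",(318,449),73.5),("wall inner edge top",(318,428),73.5),("plate inner end",(310,150),61.5),("window inner edge",(310,257),61.5),("red in",(315,260),68),("red out",(318,409),68)):
    print(n,((f(*q,z)-pc)@u).round(1))
E
```

```text
[[537.9  25.4]
 [533.  -13.3]
 [493.   -9.1]
 [498.   31. ]] [515.45390735   8.5296225 ]
rail ang 172.66459399031595
rail ang 172.4505584497496
plate ang 171.2323745499664 160.92657321252327
wall outer 31.7
wall inner edge top 25.6
plate inner end -49.4
window inner edge -20.8
red in -20.2
red out 21.2
```

Request:
servo_tool(
  steps="0 4 8 0 0 0 0;30 0 0 0 0 0 0;30 0 0 0 0 0 0;15 0 0 0 0 0 0;5 0 0 0 0 0 0;0 0 0 0 0 0 0;0 0 0 0 0 0 0;0 0 0 0 0 0 0",
)

```text
t: 15.85
eef_pos: [461.6, 15.5, 81.0]
tcp_rot: [1.67, 1.569, -1.629]
ft_force: [0.2, 0.8, -0.6]
opening: 0.004
```

```bash
sed -i 's/\[516.3,8.2\]/[515.5,8.5]/' st.py; echo 'print(Ro.from_matrix(R.T@target(-98.7)).as_rotvec().round(3))'>>st.py; python3 st.py
```

```text
15.85 [461.6   15.48  81.04] [ 0.19  0.78 -0.55] [ 0.04  0.   -0.03]
rel plate radial/tang [54.33244834  1.25475287]
[-0.006 -0.    -0.002]
```

Request:
servo_tool(
  steps="8 0 0 0 0 0 0;6 0 0 0 0 0 0;0 0 0 0 0 0 0;0 0 -6 0 0 0 0;0 0 -5 0 0 0 0;0 0 0 0 0 0 0;0 0 -1 0 0 0 0;0 0 -1 0 0 0 0",
)

```text
t: 16.65
eef_pos: [476.6, 13.2, 67.4]
tcp_rot: [2.625, 1.567, -0.674]
ft_force: [-0.7, -0.4, 0.2]
opening: 0.002
```

```bash
python3 st.py
```

```text
16.65 [476.63  13.16  67.4 ] [-0.72 -0.42  0.18] [ 0.07 -0.01  0.03]
rel plate radial/tang [39.13158788  1.27269138]
[-0.006 -0.004 -0.002]
```

Request:
servo_tool(
  steps="0 0 -1 0 0 0 0;0 0 -1 0 0 0 0;0 0 -1 0 0 0 0;0 0 -0.8 0 0 0 0;0 0 -0.8 0 0 0 0;0 0 -0.8 0 0 0 0;0 0 0 0 0 0 0;0 0 0 0 0 0 0",
)

```text
t: 17.45
eef_pos: [479.6, 12.7, 67.3]
tcp_rot: [0.749, 1.568, -2.55]
ft_force: [-1.9, 1.6, 0.2]
opening: 0.005
```

```bash
python3 st.py
```

```text
17.45 [479.6   12.73  67.26] [-1.86  1.6   0.17] [0.11 0.35 0.02]
rel plate radial/tang [36.12609986  1.24625437]
[-0.005  0.002 -0.002]
```

Request:
servo_tool(
  steps="0 0 -1 0 0 0 0;0 0 -1 0 0 0 0;0 0 -1 0 0 0 0;0 0 -1 0 0 0 0;0 0 -1 0 0 0 0;0 0 -1 0 0 0 0;0 0 -1 0 0 0 0;0 0 0 0 0 0 0",
)

```text
t: 18.25
eef_pos: [479.5, 12.7, 66.9]
tcp_rot: [0.154, 1.552, 3.139]
ft_force: [-1.5, 0.1, 0.9]
opening: 0.005
```

```bash
python3 st.py
```

```text
18.25 [479.52  12.71  66.91] [-1.54  0.11  0.91] [ 0.08  0.36 -0.  ]
rel plate radial/tang [36.20113584  1.2766405 ]
[-0.005  0.019 -0.003]
```

Request:
servo_tool(
  steps="0 0 -2 0 0.02 0 0;0 0 -3 0 0 0 0;0 0 -3 0 0.01 0 0;0 0 -3 0 0.01 0 0;0 0 0 0 0 0 0;0 0 0 0 0 0 0;0 0 0 0 0 0 0;0 0 0 0 0 0 0",
)

```text
t: 19.05
eef_pos: [479.6, 12.6, 65.6]
tcp_rot: [1.498, 1.567, -1.8]
ft_force: [-3.8, 0.0, 3.2]
opening: 0.002
```

```bash
python3 st.py
```

```text
19.05 [479.65  12.62  65.57] [-3.81  0.01  3.21] [0.2  0.69 0.02]
rel plate radial/tang [36.06518083  1.35348582]
[-0.004  0.    -0.004]
```

It holds firm at 36.1, which looks like the open stop. I'll back off, lift and check.

Request:
servo_tool(
  steps="0 0 6 0 0 0 0;-20 0 0 0 0 0 0;-30 0 0 0 0 0 0;-30 0 0 0 0 0 0;-10 0 0 0 0 0 0;0 0 0 0 0 0 0;0 0 0 0 0 0 0;0 0 0 0 0 0 0",
)

```text
t: 19.85
eef_pos: [474.3, 13.6, 156.5]
tcp_rot: [2.406, 1.565, -0.892]
ft_force: [-0.5, -0.0, -0.2]
opening: 0.005
```

```bash
python3 st.py; python3 - <<'E'
from h import *
c=get_calibration("wrist"); p,R,s=pose(); P,D=read_camera("wrist"); cv2.imwrite("pics/w9.png",P)
import pickle; pickle.dump((c,p,R),open("w9.pkl","wb"))
z=cv2.resize(P[40:240,220:420],None,fx=3,fy=3,interpolation=cv2.INTER_CUBIC); cv2.imwrite("pics/w9z.png",z)
E
```

```text
19.85 [474.26  13.63 156.52] [-0.51 -0.   -0.22] [ 0.07  0.01 -0.06]
rel plate radial/tang [41.54317464  1.16537824]
[-0.005 -0.004 -0.004]
```

View pics/w9z.png

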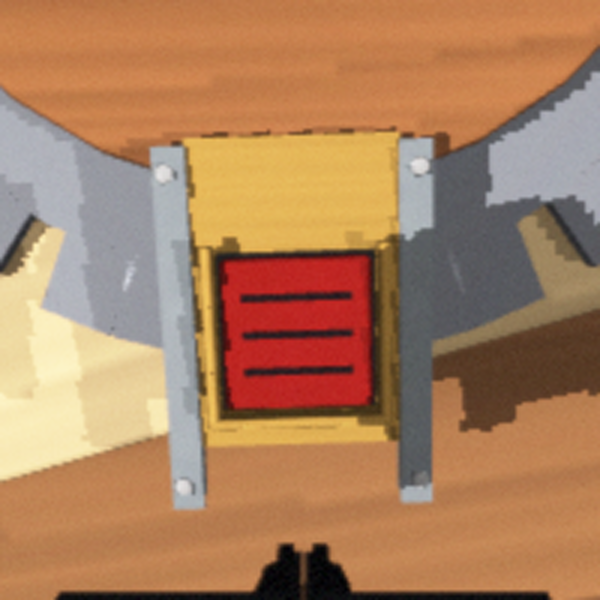

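The close-up shows the keeper open again, with a thin dark gap on both the inner edge (row 252) and the outer edge (row 412) of the red plate. I'll go back into the window, this time without touching the outer wall.

Request:
servo_tool(
  steps="0 0 -12 0 0 0 0;0 0 -12 0 0 0 0;0 0 -8 0 0 0 0;20 0 0 0 0 0 0;20 0 0 0 0 0 0;15 0 0 0 0 0 0;5 0 0 0 0 0 0;0 0 0 0 0 0 0",
)

```text
t: 20.7
eef_pos: [512.5, 7.1, 91.5]
tcp_rot: [2.05, 1.566, -1.249]
ft_force: [-0.0, -0.3, -0.3]
opening: 0.004
```

```bash
python3 st.py
```

```text
20.7 [512.47   7.14  91.45] [-0.04 -0.35 -0.26] [0.04 0.08 0.04]
rel plate radial/tang [2.78810011 1.80597767]
[-0.005 -0.002 -0.004]
```

Request:
servo_tool(
  steps="0 -1 4 0 0 0 0;8 0 0 0 0 0 0;6 0 0 0 0 0 0;3 0 0 0 0 0 0;2 0 0 0 0 0 0;1 0 0 0 0 0 0;1 0 0 0 0 0 0;1 0 0 0 0 0 0",
)

```text
t: 21.5
eef_pos: [509.8, 8.7, 69.6]
tcp_rot: [2.54, 1.564, -0.759]
ft_force: [0.2, 0.1, -0.4]
opening: 0.007
```

```bash
python3 st.py
```

```text
21.5 [509.85   8.68  69.65] [ 0.23  0.05 -0.36] [ 0.02  0.03 -0.  ]
rel plate radial/tang [5.61295249 0.6779896 ]
[-0.005 -0.005 -0.004]
```

Next I'll press down gently.

Request:
servo_tool(
  steps="1.5 0 0 0 0 0 0;1.5 0 0 0 0 0 0;1.5 0 0 0 0 0 0;1.5 0 0 0 0 0 0;1.2 0 0 0 0 0 0;1 0 0 0 0 0 0;1 0 0 0 0 0 0;0.9 0 0 0 0 0 0",
)

```text
t: 22.3
eef_pos: [509.9, 8.6, 60.9]
tcp_rot: [2.647, 1.563, -0.651]
ft_force: [-1.9, 0.0, 8.2]
opening: 0.002
```

```bash
python3 st.py
```

```text
22.3 [509.93   8.64  60.9 ] [-1.85  0.    8.15] [ 0.1   0.48 -0.01]
rel plate radial/tang [5.52314164 0.6986603 ]
[-0.005 -0.007 -0.004]
```

Request:
servo_tool(
  steps="1.2 0 0 0 0 0 0;1.2 0 0 0 0 0 0;1.2 0 0 0 0 0 0;1.2 0 0 0 0 0 0;1 0 0 0 0 0 0;1 0 0 0 0 0 0;0.9 0 0 0 0 0 0;0.9 0 0 0 0 0 0",
)

```text
t: 23.1
eef_pos: [510.0, 8.6, 56.1]
tcp_rot: [2.778, 1.56, -0.52]
ft_force: [-4.2, -0.4, 20.5]
opening: 0.004
```

```bash
python3 st.py
```

```text
23.1 [510.02   8.64  56.14] [-4.23 -0.42 20.46] [ 0.08  0.98 -0.02]
rel plate radial/tang [5.44121945 0.69203268]
[-0.005 -0.01  -0.004]
```

Home again at z = 56.1. Next I'll slide outward in firmer steps while keeping the press.

Request:
servo_tool(
  steps="0.9 0 3 0 -0.01 0 0;0.9 0 4 0 -0.01 0 0;0.9 0 5 0 -0.01 0 0;0.9 0 5 0 -0.01 0 0;0.9 0 5 0 -0.01 0 0;0.9 0 5 0 -0.01 0 0;0.9 0 3 0 -0.01 0 0;0.9 0 3 0 -0.01 0 0",
)

```text
t: 23.9
eef_pos: [500.5, 10.4, 57.9]
tcp_rot: [0.11, 1.557, 3.094]
ft_force: [7.5, -1.3, 4.7]
opening: 0.004
```

```bash
python3 st.py
```

```text
23.9 [500.49  10.42  57.86] [ 7.48 -1.31  4.7 ] [-0.23 -1.62  0.  ]
rel plate radial/tang [15.13075992  0.37091302]
[-0.005  0.013 -0.001]
```

Request:
servo_tool(
  steps="1.2 0 0 0 0 0 0;1.2 0 0 0 0 0 0;1.2 0 0 0 0 0 0;1.2 0 1 0 0 0 0;1.3 0 2 0 0 0 0;1.4 0 3 0 0 0 0;1.4 0 3 0 0 0 0;1.2 0 2 0 0 0 0",
)

```text
t: 24.7
eef_pos: [500.7, 10.4, 56.1]
tcp_rot: [3.108, 1.554, -0.19]
ft_force: [1.7, -0.2, 13.5]
opening: 0.003
```

```bash
python3 st.py
```

```text
24.7 [500.68  10.4   56.12] [ 1.73 -0.19 13.5 ] [-0.03 -0.13 -0.02]
rel plate radial/tang [14.93470021  0.36294989]
[-0.005 -0.017 -0.001]
```

Request:
servo_tool(
  steps="1.3 0 4 0 -0.01 0 0;1.4 0 5 0 -0.005 0 0;1.4 0 5 0 -0.005 0 0;1.4 0 5 0 -0.005 0 0;1.4 0 4 0 -0.005 0 0;1.2 0 3 0 -0.005 0 0;1 0 2 0 0 0 0;1 0 1 0 0 0 0",
)

```text
t: 25.5
eef_pos: [496.4, 11.2, 56.0]
tcp_rot: [-3.103, 1.528, -0.119]
ft_force: [-2.5, 0.6, 11.4]
opening: 0.0
```

```bash
python3 st.py
```

```text
25.5 [496.39  11.21  55.96] [-2.53  0.57 11.38] [0.05 0.42 0.04]
rel plate radial/tang [19.30162011  0.21043211]
[-0.006 -0.043  0.002]
```

Now at 19.3 with the bolt still home, so the keeper is over the plate edge. I'll carry on with a lighter press and keep correcting the tilt.

Request:
servo_tool(
  steps="0.8 0 4 0 -0.02 0 0;0.7 0 4 0 -0.02 0 0;0.7 0 4 0 -0.01 0 0;0.6 0 4 0 -0.005 0 0;0.6 0 4 0 -0.005 0 0;0.6 0 3 0 -0.005 0 0;0.6 0 2 0 0 0 0;0.6 0 1 0 0 0 0",
)

```text
t: 26.3
eef_pos: [492.0, 12.0, 57.5]
tcp_rot: [-3.017, 1.542, -0.033]
ft_force: [-0.7, 0.1, 8.5]
opening: 0.005
```

```bash
python3 st.py
```

```text
26.3 [492.02  12.04  57.53] [-0.66  0.1   8.49] [ 0.12  0.08 -0.01]
rel plate radial/tang [23.74775592  0.04939019]
[-0.006 -0.029  0.004]
```

The tip is at 57.5, so the bolt is trapped under the keeper. I can lift off the plate slightly and push only the outer wall for the rest of the stroke.

Request:
servo_tool(
  steps="-4 0 0 0 -0.02 0 0;-3 0 0 0 -0.01 0 0;0 0 2 0 0 0 0;0 0 3 0 0 0 0;0 0 3 0 0 0 0;0 0 3 0 -0.01 0 0;0 0 3 0 0 0 0;0 0 1 0 0 0 0",
)

```text
t: 27.1
eef_pos: [491.1, 12.1, 65.5]
tcp_rot: [-2.943, 1.547, 0.04]
ft_force: [2.0, 0.1, -1.4]
opening: 0.007
```

```bash
python3 st.py
```

```text
27.1 [491.12  12.13  65.5 ] [ 2.01  0.12 -1.41] [ 0.   -0.45  0.03]
rel plate radial/tang [24.64431422  0.09483131]
[-0.007 -0.024  0.005]
```

Request:
servo_tool(
  steps="0 0 4 0 -0.02 0 0;0 0 5 0 -0.01 0 0;0 0 5 0 -0.01 0 0;0 0 5 0 -0.01 0 0;0 0 5 0 -0.01 0 0;0 0 5 0 -0.01 0 0;0 0 0 0 0 0 0;0 0 0 0 0 0 0",
)

```text
t: 27.9
eef_pos: [491.3, 12.1, 66.3]
tcp_rot: [-2.809, 1.549, 0.172]
ft_force: [-0.9, 0.2, -0.3]
opening: 0.008
```

```bash
python3 st.py
```

```text
27.9 [491.33  12.14  66.29] [-0.94  0.16 -0.32] [ 0.05  0.06 -0.06]
rel plate radial/tang [24.44248118  0.0570633 ]
[-0.009 -0.021  0.007]
```

```bash
python3 - <<'E'
from h import *
c=get_calibration("wrist"); p,R,s=pose(); P,D=read_camera("wrist")
z=cv2.resize(P[100:260,220:420],None,fx=3,fy=3,interpolation=cv2.INTER_CUBIC); cv2.imwrite("pics/w10z.png",z)
P,D=read_camera("scene"); c=get_calibration("scene");u,v=proj(c,p).astype(int); q=cv2.resize(P[v-40:v+40,u-50:u+50],None,fx=7,fy=7,interpolation=cv2.INTER_CUBIC); cv2.imwrite(f"pics/s10.png",q)
E
```

```text
(no output)
```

View pics/w10z.png

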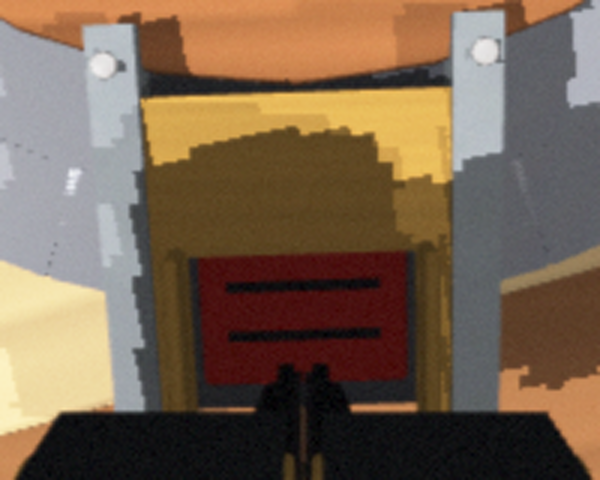

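View pics/s10.png

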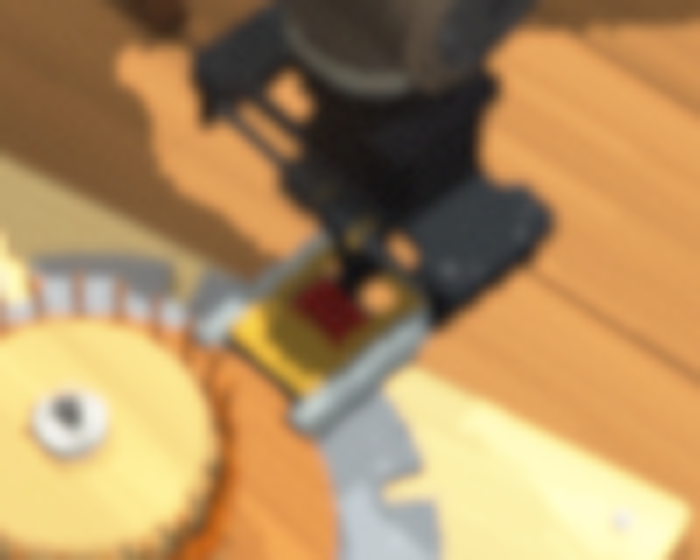

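The wrist view shows the keeper plate covering the inner part of the red plate. About 135 of 210 px of it is visible, so the overlap is about 14 mm and the bolt is down. I'll lift clear and measure properly.

Request:
servo_tool(
  steps="0 0 -2 0 0 0 0;-10 0 0 0 0 0 0;-25 0 0 0 0 0 0;-30 0 0 0 -0.02 0 0;-20 0 10 0 0 0 0;0 0 5 0 0 0 0;0 0 0 0 0 0 0;0 0 0 0 0 0 0",
)

```text
t: 28.8
eef_pos: [473.8, 14.4, 156.2]
tcp_rot: [-0.939, 1.562, 2.043]
ft_force: [-0.4, 0.3, 0.0]
opening: 0.006
```

```bash
python3 st.py; python3 - <<'E'
from h import *
c=get_calibration("wrist"); p,R,s=pose(); P,D=read_camera("wrist"); np.save("w11.npy",D)
import pickle; pickle.dump((c,p,R),open("w11.pkl","wb"))
z=cv2.resize(P[40:240,220:420],None,fx=3,fy=3,interpolation=cv2.INTER_CUBIC); cv2.imwrite("pics/w11z.png",z)
E
```

```text
28.8 [473.85  14.41 156.21] [-0.37  0.31  0.01] [ 0.03 -0.01  0.05]
rel plate radial/tang [42.06944982  0.45785198]
[-0.008  0.005  0.007]
```

View pics/w11z.png

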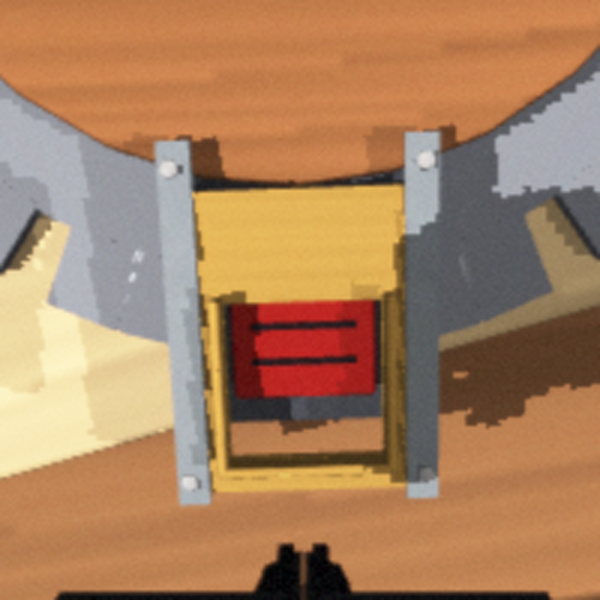

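```bash
python3 - <<'E'
from h import *
import pickle
def load(n): return pickle.load(open(n+".pkl","rb"))
f=lambda c,x,y,z:onplane(c,220+(x+.5)/3-.5,40+(y+.5)/3-.5,z)[:2]
u=np.radians(171.3); u=np.array([np.cos(u),np.sin(u)])
c9,c11=load("w9")[0],load("w11")[0]
r9,r11=[np.mean([f(c,*q,66)@u for q in l],0) for c,l in((c9,[(163,174),(419,165),(184,486),(420,479)]),(c11,[(169,169),(426,160),(190,483),(425,475)]))]
for n,a,b,z in(("plate inner end",(290,135),(298,186),61.5),("window inner edge",(297,250),(305,301),61.5),("wall outer",(303,442),(308,490),73.5)):
    print(n,"slide",((f(c11,*b,z)@u-r11)-(f(c9,*a,z)@u-r9)).round(1))
D=np.load("w11.npy"); c=c11
for n,(x,y) in dict(red=(305,342),red2=(270,380),kplate=(300,240)).items():
    px,py=220+x/3,40+y/3; d=np.median(D[int(py)-1:int(py)+2,int(px)-1:int(px)+2])
    X=c["R"].T@(np.linalg.solve(c["mtx"],[px,py,1.])*d-c["t"]); print(n,X.round(1))
P,_=read_camera("top"); cv2.imwrite("pics/topend.png",P)
E
```

```text
plate inner end slide 14.2
window inner edge slide 14.9
wall outer slide 14.6
red [510.1   8.5  56.7]
red2 [501.1  20.1  57.3]
kplate [538.2   5.3  60.8]
```

View pics/topend.png

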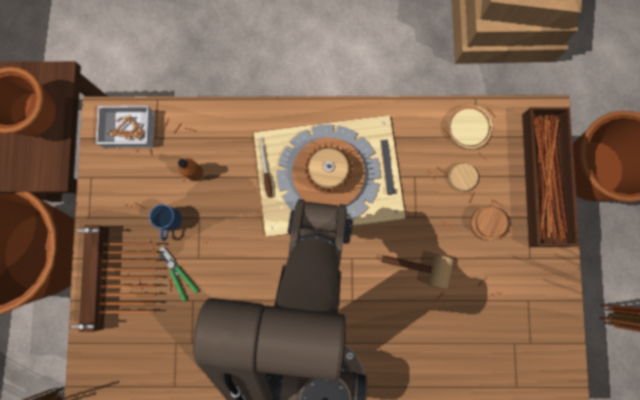

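The three edge measurements put the keeper at about 14.2–14.9 mm outward. The thumb plate top is at about 57 mm with nothing touching it, so the bolt is trapped. In the top view the bystanders appear where they started. Handing in.

```bash
python3 - <<'E'
from cell import order
print(order.job_done())
E
```

```text
the job is handed in; nothing more can be done
None
```

The turntable is locked: the bolt is down in an index notch and the brass keeper is slid shut over it. I handed the job in at about 29 s; no verdict was reported.

**What I did:**
- I turned the table about 12° by the thumb plate until the pin dropped into a notch, then pressed the bolt home (tip at about 56 mm).
- Holding it down, I slid the keeper outward over the bolt, then lifted the hand clear.

**What went wrong on the way:**
- On the first slide the fingers stuck on the plate, so I lifted and moved to the keeper's outer wall. With the bolt up, that nudged the keeper about 4 mm out under the thumb plate and blocked it.
- Pressing on the blocked plate reached 27.7 N at the wrist, read at the end of that call. Force is only read at the end of each call, so I can't rule out a brief higher peak inside one. The limit is 30 N.
- I pushed the keeper back open from outside, confirmed it by camera, and then did the press and slide again.

**Last checks:**
- **Keeper:** three edges measured in the wrist view give a slide of 14.2, 14.9 and 14.6 mm. A rougher estimate from finger contact positions ranged from 11.5 to 16 mm.
- **Bolt:** the thumb plate top reads 56.7 to 57.3 mm with nothing touching it, which means it is trapped.
- **Robot and bystanders:** the arm is about 85 mm above the lock with close to zero force. In the top view the bystanders look unmoved, though I didn't measure them.

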